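# Slide the top copper plate out of its holder and lay it on the rinse rest

## Task

Take the top plate of the copper stack: slide it forward out of the open front of its holder, lying flat on the stack, until about 50 mm of it overhangs, then pinch the overhanging end by its two long edges, lift it away and lower it gently, centred and lengthwise, onto the white rest in the blue rinse tray. The copper plates beneath must stay in the holder.

Things in the scene. Friction and masses are not known exactly. Their poses are not given: they have to be found in the camera images.
- copper_top_center (a point): Top copper plate: loose, bare copper, 130 (x, length) x 45 (y) x 6 (z) mm, 0.3 kg. Point: its centre. It lies on two equal copper plates, 5 to 13 mm farther back (+x of the holder) than they, so its rear end face is free to push on. An aluminium stack in a like holder is not wanted.
- copper_holder: Fixed holder of the copper stack, 170 (x) x 66 (y) mm. Origin under its middle on the work surface; x from open front edge (x=-85 mm) to open back. Plates' undersides at z=60, 66, 72 mm, stack top 78. Lower plates reach x=+50, kept in by a front lip (top z=70) that the top plate slides over. Side cheeks, 49 mm apart, top z=76, guide plates from x=-85 to -15. Space in front is free.
- rest_top (a point): Centre of the top face of the white rest, 50 mm above the work surface: a fixed block 100 (x) x 34 (y) mm in the middle of a fixed blue rinse tray 200 (x) x 150 (y) mm with walls 16 mm high. The plate is to lie along this x axis, either way round, its width overhanging both sides a little.
- copper_second_center (a point): Centre of the second copper plate, same size as the top one, just under it; it must stay in the holder.
There are look-alikes about, which are no part of the job. What is shaped like the part that bears copper_top_center but turquoise is not meant. Leave any black look-alike of the copper_holder alone.

How it is judged:
By the outcome, as a careful person would: the job done as asked, in the order asked, and still so for the second after the job is handed in, with the robot touching nothing.
It also fails if it takes over 48 s, if anything falls off the work surface, if the arm or the gripper's body presses on something with over 40 N, if the wrist force passes 120 N, or if a joint passes its speed limit or range.

## Robot

A 6-joint arm with a two-finger parallel gripper is mounted at the origin on the work surface. World frame = base frame: x ahead of the robot, y to its left, z up, the work surface at z = 0. Lengths are in m, angles in rad, forces in N, time in s.
With the tool pointing down it reaches from about 0.325 to 0.9 m from the base axis. Payload 3.5 kg.
Tool frame: the origin (TCP) lies midway between the tips of the shut fingers; the grasp point (between the pads) lies 19 mm behind it; z points along the fingers, y is the line along which they close (so a half turn about z gives the same grasp; the last joint's range is limited). The gripper opens to 85 mm and grips with 20 to 120 N. Pads are 22 mm wide; open, the fingers measure 114 mm over their backs; the gripper's body (76 mm by 85 mm) begins 54 mm behind the grasp point. The pads swing forward as they close: fully open they stand 13 mm farther back than shut.
Start: joints at [1.086, 0.276, -0.026, 1.268, 0, 1.467], TCP at [0.233, 0.58, 0.231] pointing down, gripper open.
Joint ranges: [-3.12, 3.12], [-0.85, 1.88], [-1.08, 1.24], [-1.95, 2.15], [-1.57, 1.53], [-3.14, 3.14]. Speed limits (rad/s): [2.57, 2.57, 3.14, 3.14, 3.14, 3.14].

## Interface

Orientations are given as a unit quaternion [w, x, y, z].
In Python, from bench import bot, viewer gives the robot as it stands.
- The arm moves only by the tool jog_arm, never from a script. Its argument "targets" is one flat list of numbers, 5 for each row, row after row: the shift along the tool's x, y, z in m, then the turn about the tool's z in degrees, then the closure, from -1 (fully open) to 1 (shut). In form: [dx, dy, dz, yaw, fingers, dx, dy, dz, yaw, fingers, ...]. A call has 1 to 12 rows; each row shifts and turns the commanded pose from where the row before left it, along the tool's axes as they then stand; what a row does not reach is not made up. A row lasts 1/8 s, in which the tool goes at most 62.5 mm and 10.7 degrees, less where a joint would pass 70% of its speed; a pose out of reach is approached as far as the arm can. A call with a gripper value outside its range is refused whole. The fingers move at their own pace and stop on an object; "grip_force" is the grip in N (left out, the last holds). Time passes only in rows, so rows that do not move let the fingers close. It gives the time, the measured TCP pose, the force, the opening and the grip force at its end, in the units of the state.
- bot.state(): the state, without advancing time (a new reading comes with each control period).
- viewer.snapshot(name): name is "scene" or "top" or "wrist"; returns a dict with "pixels" (384x512x3 uint8, red, green, blue), "intrinsics" (3x3 intrinsics, pixels), "cam_to_world" (4x4, takes a point from camera to world coordinates). Camera axes: x right, y up, looking along -z (the intrinsics and any distortion apply to the point x, -y, -z); pixel columns grow to the right and rows downward; lengths in m; the calibration is good to about 2 mm. A picture is of the moment at which its call begins. There is no depth.
- bot.finish_job(): hands the job in; it is judged then, once.
The state is a dict: "t": time; "q": joint angles; "dq": joint speeds; "effort": joint torques, N m; "ee_pos": TCP position; "eef_rot": TCP orientation; "ft_force": force on the tool from outside, world axes, zero at the start; "moment": the same for the moment, N m; "gripper_width": finger opening in m; "grasp_force": force on a finger pad.
Only numpy, scipy, OpenCV 4.12 (cv2) and the standard library are available. Lean on these libraries where they do the work, as an engineer would, in place of code of your own. Each camera call takes 0.05 s, during which the arm holds its last target. There are 200 camera calls.

## Working session

There is one attempt and no reset: what is moved stays moved. The work goes in short steps, Python scripts to look and compute and a tool call to move; the robot and the scene stay as the last step left them, time stands still between calls to the robot, and variables do not carry over. Pictures are saved under pics/ and viewed, at most 10 in all, crops included, and the job is handed in when it is done.

Besides the shell and the picture viewer there is one more tool, called after "Emit:" as a command line: name --argument value ..., lists and objects as JSON in quotes. jog_arm: Moves the arm, as the interface text tells. Its arguments: {"type":"object","properties":{"targets":{"type":"array","items":{"type":"number"}},"grip_force":{"type":"number"}},"required":["targets"]}

```bash
mkdir -p pics; python3 - <<'E'
from bench import bot, viewer
import cv2,numpy as np
for n in ("top","scene"):
    s=viewer.snapshot(n); cv2.imwrite(f"pics/{n}0.png",s["pixels"][...,::-1]); np.savez(f"{n}0.npz",**s)
    print(n,np.round(s["intrinsics"],1).tolist(),np.round(s["cam_to_world"],3).tolist(),[k for k in s])
s=bot.state(); print({k:np.round(v,3).tolist() for k,v in s.items()})
E
```

```text
top [[369.4, 0.0, 254.8], [0.0, 369.4, 192.8], [0.0, 0.0, 1.0]] [[-0.004, 0.989, -0.145, 0.322], [-1.0, -0.002, 0.009, -0.083], [0.008, 0.145, 0.989, 0.873], [0.0, 0.0, 0.0, 1.0]] ['pixels', 'intrinsics', 'cam_to_world']
scene [[359.6, 0.0, 256.3], [0.0, 359.6, 199.4], [0.0, 0.0, 1.0]] [[0.571, -0.525, 0.631, 0.921], [0.821, 0.381, -0.426, -0.429], [-0.017, 0.761, 0.648, 0.577], [0.0, 0.0, 0.0, 1.0]] ['pixels', 'intrinsics', 'cam_to_world']
{'t': 0.1, 'q': [1.086, 0.277, -0.028, 1.268, 0.0, 1.467], 'dq': [0.002, -0.002, 0.003, 0.001, -0.0, 0.001], 'effort': [-0.0, -44.671, 29.613, 0.008, -0.0, -0.0], 'ee_pos': [0.233, 0.579, 0.23], 'eef_rot': [-0.0, 0.19, 0.982, -0.001], 'ft_force': [-0.271, 0.032, 0.473], 'moment': [0.039, 0.024, 0.061], 'grasp_force': 0.0, 'gripper_width': 0.085}
```

View pics/top0.png

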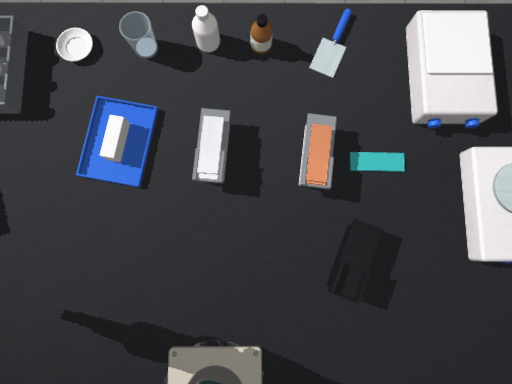

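View pics/scene0.png

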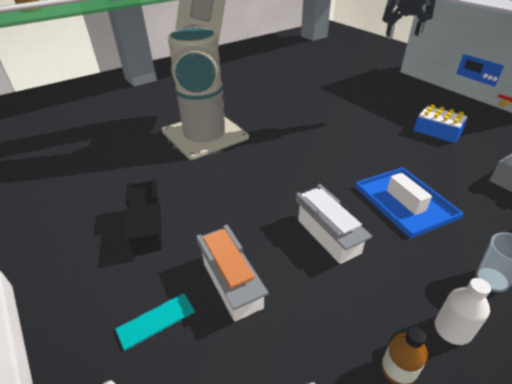

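The top view shows the copper stack at (318,152), the aluminium stack at (211,146), the blue tray with its white rest at (115,140), the black look-alike holder at (365,260) and a turquoise plate at (377,162). In the scene view the copper stack is at (230,260) and the tray at (408,195). The orange plate in the grey-white holder fits the description, so I'll confirm it in a crop and measure it.

```bash
cat > h.py <<'E'
import numpy as np,cv2
def ray(s,uv):
    K,T=s["intrinsics"],s["cam_to_world"]; p=np.linalg.solve(K,[uv[0],uv[1],1.]); d=T[:3,:3]@[p[0],-p[1],-p[2]]; return T[:3,3],d
def onz(s,uv,z):
    o,d=ray(s,uv); return o+d*(z-o[2])/d[2]
def proj(s,P):
    T=s["cam_to_world"]; c=T[:3,:3].T@(np.array(P)-T[:3,3]); v=s["intrinsics"]@[c[0],-c[1],-c[2]]; return v[:2]/v[2]
def mask(s,name):
    h=cv2.cvtColor(s["pixels"],cv2.COLOR_RGB2HSV); H,S,V=[h[...,i].astype(int) for i in range(3)]
    return {"cop":(H>4)&(H<16)&(S>110)&(V>110),"blue":(H>108)&(H<128)&(S>150)&(V>60),"white":(S<40)&(V>150)}[name].astype(np.uint8)
def blob(m,roi):
    x0,y0,x1,y1=roi; k=np.zeros_like(m); k[y0:y1,x0:x1]=m[y0:y1,x0:x1]
    return max(cv2.findContours(k,cv2.RETR_EXTERNAL,cv2.CHAIN_APPROX_NONE)[0],key=cv2.contourArea)
def rect(s,name,roi,z):
    c=blob(mask(s,name),roi)[:,0]; P=np.array([onz(s,p,z)[:2] for p in c])
    (cx,cy),(w,h),a=cv2.minAreaRect((P*1000).astype(np.float32))
    b=cv2.boxPoints(((cx,cy),(w,h),a)); e=max(b[1]-b[0],b[2]-b[1],key=np.linalg.norm); e=e*np.sign(e[0])
    return np.round([cx,cy,max(w,h),min(w,h),np.degrees(np.arctan2(e[1],e[0]))],1)
E
python3 - <<'E'
from h import *
t=dict(np.load("top0.npz"));s=dict(np.load("scene0.npz"))
for n,i,r in (("top",t,(270,90,350,210)),("scene",s,(180,210,290,330))): print("cop",n,rect(i,"cop",r,.078))
print("tray top",rect(t,"blue",(60,80,180,200),.016),rect(s,"blue",(340,150,480,250),.016))
print("rest",rect(t,"white",(95,105,135,170),.05),rect(s,"white",(380,165,440,220),.05))
a=cv2.resize(t["pixels"][100:200,285:350],None,fx=5.8,fy=5.8,interpolation=cv2.INTER_CUBIC)
b=cv2.resize(s["pixels"][215:325,180:285],None,fx=3.9,fy=3.9,interpolation=cv2.INTER_CUBIC)
H=580; a=cv2.resize(a,(377,580)); b=cv2.resize(b,(415,435)); o=np.zeros((580,792,3),np.uint8); o[:,:377]=a;o[:435,377:]=b
cv2.imwrite("pics/crop1.png",o[...,::-1])
E
```

```text
cop top [ 525.5 -231.3  135.5   46.2   -7. ]
cop scene [ 533.7 -235.2  134.2   47.2   -7.9]
tray top [575.3 237.1 203.  156.4 -10.6] [580.6 230.6 211.2 166.4 -10.5]
rest [575.5 238.6 100.3  34.1 -10.8] [589.4 215.7 132.3  75.  -13.1]
```

View pics/crop1.png

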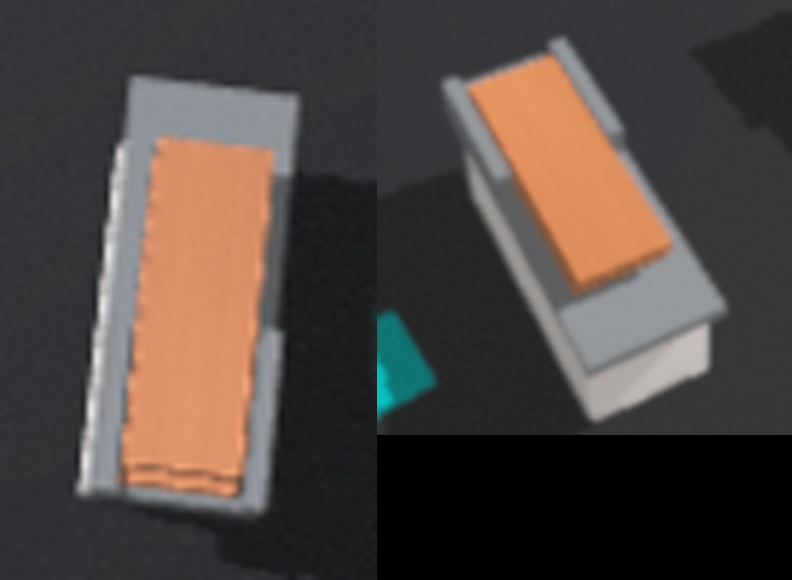

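The crop confirms it: orange plates in the grey/white holder, with cheeks and the protruding lower plates at the robot-side end (front) and a bare deck at the far end (back). The holder heading is about -7°, and the top plate's rear edge is at about (594, -240) mm. The rest is at (575.5, 238.6) with heading -10.8°. Measured sizes match those given. Moving behind the stack with fingers shut.

Emit:
jog_arm --targets '[0, 0, 0, -7.5, 1, 0, 0, 0, -7.5, 1, -0.015, -0.024, 0, 0, 1, -0.03, -0.048, 0, 0, 1, -0.03, -0.048, 0, 0, 1, -0.03, -0.048, 0, 0, 1, -0.03, -0.048, 0, 0, 1, -0.03, -0.048, 0, 0, 1, -0.03, -0.048, 0, 0, 1, -0.03, -0.048, 0, 0, 1, -0.03, -0.048, 0, 0, 1, -0.03, -0.048, 0, 0, 1]' --grip_force 40

```text
t: 1.6
ee_pos: [0.4614, 0.0914, 0.2311]
eef_rot: [-0.0, 0.06, 0.998, 0.0]
ft_force: [0.7, 0.4, -0.1]
gripper_width: 0.0002
grasp_force: 0.0
```

Emit:
jog_arm --targets '[-0.03, -0.048, 0, 0, 1, -0.03, -0.048, 0, 0, 1, -0.03, -0.048, 0, 0, 1, -0.03, -0.048, 0, 0, 1, -0.03, -0.048, 0, 0, 1, -0.03, -0.048, 0, 0, 1, -0.015, -0.024, 0, 0, 1, 0, 0, 0, 0, 1, 0, 0, 0, 0, 1, 0, 0, 0, 0, 1]'

```text
t: 2.85
ee_pos: [0.6169, -0.2386, 0.2313]
eef_rot: [-0.0, 0.059, 0.998, 0.0]
ft_force: [0.3, 0.4, -0.8]
gripper_width: 0.0004
grasp_force: 0.0
```

```bash
python3 - <<'E'
from bench import bot, viewer
from h import *
s=viewer.snapshot("wrist"); np.savez("w1.npz",**s); cv2.imwrite("pics/w1.png",s["pixels"][...,::-1])
st=bot.state(); print(st["ee_pos"],st["eef_rot"],st["t"],st["gripper_width"]); print(np.round(s["cam_to_world"],3).tolist())
print(rect(s,"cop",(0,0,512,384),.078))
E
```

```text
[ 0.61704526 -0.23864733  0.23148208] [-1.61226935e-04  5.93074375e-02  9.98239745e-01  1.12393219e-04] 2.9 -0.0001395166268767132
[[0.118, -0.94, -0.32, 0.534], [0.993, 0.111, 0.038, -0.229], [-0.0, -0.323, 0.946, 0.373], [0.0, 0.0, 0.0, 1.0]]
[ 536.2 -233.4  115.7   45.1   -7.4]
```

View pics/w1.png

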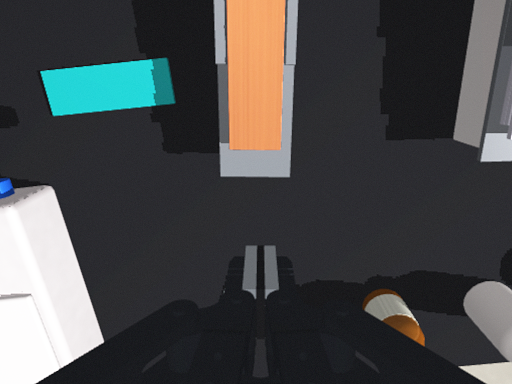

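The wrist view shows the top plate's rear edge at row 150 (columns 229-282), with the fingers clear behind it at (260,270). The plate heading is about -7.2° and the rear edge x is 594 mm, in agreement with the top view. Descending behind it.

Emit:
jog_arm --targets '[-0.006, -0.005, 0.02, 0.5, 1, 0, 0, 0.035, 0, 1, 0, 0, 0.035, 0, 1, 0, 0, 0.03, 0, 1, 0, 0, 0.02, 0, 1, 0, 0, 0.01, 0, 1, 0, 0, 0.005, 0, 1, 0, 0, 0, 0, 1, 0, 0, 0, 0, 1]'

```text
t: 4.03
ee_pos: [0.6237, -0.2461, 0.0775]
eef_rot: [0.001, 0.064, 0.998, -0.0]
ft_force: [0.2, 0.6, 0.1]
gripper_width: -0.0001
grasp_force: 0.0
```

Emit:
jog_arm --targets '[0, 0.0015, 0.0015, 0, 1, 0, 0, 0, 0, 1, 0, 0, 0, 0, 1]'

```text
t: 4.4
ee_pos: [0.6231, -0.2441, 0.0749]
eef_rot: [0.0, 0.064, 0.998, -0.0]
ft_force: [0.1, 0.2, -0.4]
gripper_width: 0.0002
grasp_force: 0.0
```

```bash
python3 - <<'E'
from bench import bot, viewer
from h import *
for n in ("scene","wrist"):
    s=viewer.snapshot(n); np.savez(n+"2.npz",**s); st=bot.state(); print(st["ee_pos"],st["t"],rect(s,"cop",(180,210,290,330) if n=="scene" else (0,0,512,384),.078))
    if n=="scene": a=cv2.resize(s["pixels"][200:320,170:320],None,fx=5,fy=5,interpolation=cv2.INTER_CUBIC); cv2.imwrite("pics/s2.png",a[...,::-1])
E
```

```text
[ 0.62306086 -0.24412783  0.07490307] 4.45 [ 504.8 -235.6   75.1   35.8   -9.4]
[ 0.6230449  -0.24415935  0.0748784 ] 4.5 [ 5.193e+02 -2.534e+02  1.490e+01  4.000e-01 -7.300e+00]
```

View pics/s2.png

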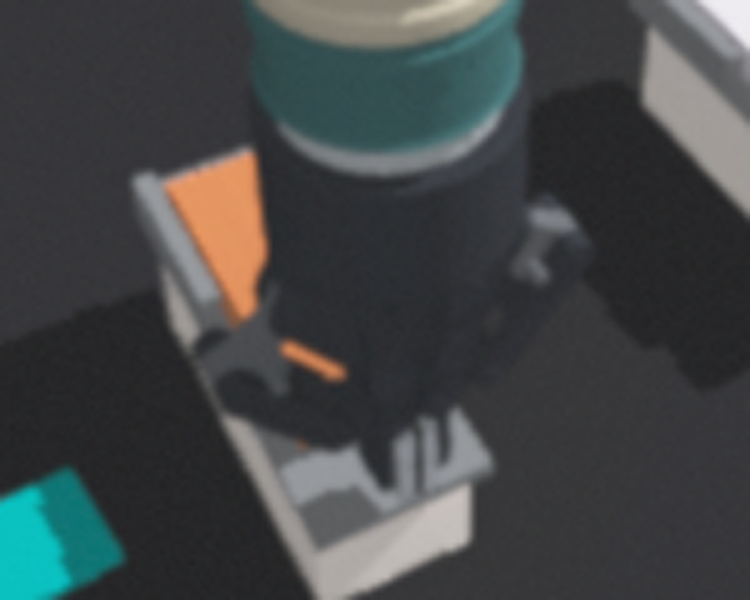

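The crop shows the fingertips over the bare deck behind the rear end of the plate, touching nothing, at z = 74.9 mm. That is between the top plate's underside at 72 and its top at 78. Pushing forward, slowly.

Emit:
jog_arm --targets '[0.005, 0, 0, 0, 1, 0.005, 0, 0, 0, 1, 0.003, 0, 0, 0, 1, 0.003, 0, 0, 0, 1, 0.003, 0, 0, 0, 1, 0.003, 0, 0, 0, 1, 0.004, 0, 0, 0, 1, 0.004, 0, 0, 0, 1]'

```text
t: 5.5
ee_pos: [0.5933, -0.2403, 0.0749]
eef_rot: [0.0, 0.064, 0.998, -0.0]
ft_force: [2.1, -0.5, -0.7]
gripper_width: -0.0001
grasp_force: 0.8
```

Emit:
jog_arm --targets '[0.005, 0, 0, 0, 1, 0.005, 0, 0, 0, 1, 0.005, 0, 0, 0, 1, 0.005, 0, 0, 0, 1]'

```text
t: 6.0
ee_pos: [0.5732, -0.2377, 0.0749]
eef_rot: [0.0, 0.064, 0.998, -0.0]
ft_force: [2.5, -0.2, -0.4]
gripper_width: 0.0001
grasp_force: 0.9
```

Emit:
jog_arm --targets '[0.005, 0, 0, 0, 1, 0.005, 0, 0, 0, 1, 0.005, 0, 0, 0, 1, 0.005, 0, 0, 0, 1, 0.004, 0, 0, 0, 1, 0.003, 0, 0, 0, 1, 0.002, 0, 0, 0, 1, 0, 0, 0, 0, 1]'

```text
t: 7.0
ee_pos: [0.5444, -0.2339, 0.0748]
eef_rot: [-0.0, 0.064, 0.998, -0.0]
ft_force: [1.4, -0.9, 0.2]
gripper_width: -0.0001
grasp_force: 0.6
```

```bash
python3 - <<'E'
from bench import bot, viewer
from h import *
s=viewer.snapshot("top"); np.savez("top3.npz",**s); st=bot.state(); print(st["ee_pos"],st["ft_force"],st["t"])
c=blob(mask(s,"cop"),(270,90,350,260)); print(cv2.boundingRect(c),cv2.minAreaRect(c))
a=cv2.resize(s["pixels"][110:230,270:370],None,fx=5,fy=5,interpolation=cv2.INTER_CUBIC); cv2.imwrite("pics/t3.png",a[...,::-1])
E
```

```text
[ 0.54441119 -0.23398824  0.07479205] [ 1.61813984  0.01699645 -0.35278276] 7.05Traceback (most recent call last):
  File "<stdin>", line 4, in <module>
  File "h.py", line 13, in blob
    return max(cv2.findContours(k,cv2.RETR_EXTERNAL,cv2.CHAIN_APPROX_NONE)[0],key=cv2.contourArea)
ValueError: max() iterable argument is empty
```

Emit:
jog_arm --targets '[0.002, 0, 0, 0, 1, 0.001, 0, 0, 0, 1, 0, 0, 0, 0, 1, -0.004, 0, 0, 0, 1, -0.004, 0, 0, 0, 1, 0, 0, -0.02, 0, 1, 0, 0, -0.03, 0, 1, 0, 0, -0.04, 0, 1, 0, 0, -0.03, 0, 1, 0, 0, 0, 0, 1]'

```text
t: 8.3
ee_pos: [0.5516, -0.2357, 0.1978]
eef_rot: [0.003, 0.064, 0.998, -0.001]
ft_force: [0.4, -0.1, -0.7]
gripper_width: 0.0001
grasp_force: 0.0
```

Emit:
jog_arm --targets '[0.02, 0, 0, 0, -1, 0.035, 0, 0, 0, -1, 0.035, 0, 0, 0, -1, 0.025, 0, 0, 0, -1, 0.015, 0, 0, 0, -1, 0, 0, 0, 0, -1, 0, 0, 0, 0, -1]'

```text
t: 9.18
ee_pos: [0.4215, -0.2183, 0.1947]
eef_rot: [0.0, 0.064, 0.998, -0.0]
ft_force: [0.2, 0.0, 0.9]
gripper_width: 0.0857
grasp_force: 0.0
```

```bash
python3 - <<'E'
from bench import bot, viewer
from h import *
st=bot.state(); print(st["ee_pos"],st["eef_rot"],st["t"])
s=viewer.snapshot("wrist"); np.savez("w4.npz",**s); cv2.imwrite("pics/w4.png",s["pixels"][...,::-1]); print(rect(s,"cop",(0,0,512,384),.078))
z=viewer.snapshot("scene"); np.savez("s4.npz",**z); print(rect(z,"cop",(150,180,290,330),.078))
E
```

```text
[ 0.42151568 -0.21831373  0.19473506] [ 3.23981648e-04  6.42757806e-02  9.97932114e-01 -1.22648835e-04] 9.175
[ 403.5 -216.7   45.9   10.2   88.8]
[ 500.9 -230.6  199.7   47.7   -8.1]
```

View pics/w4.png

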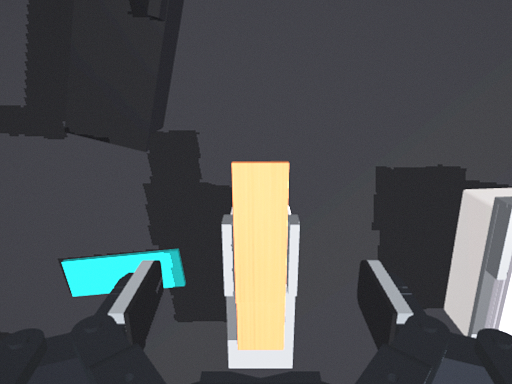

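The wrist view shows the top plate sticking out past the holder: front edge at row 163 (columns 232-289), cheek fronts at row 216, fingers open on both sides. Checking the overhang and grasp position.

```bash
python3 - <<'E'
from h import *
s=dict(np.load("w4.npz"))
for n,p,z in (("fl",(232,163),.078),("fr",(289,163),.078),("cheekL",(223,216),.076),("cheekR",(299,216),.076),("l2",(235,240),.078),("r2",(288,240),.078)): print(n,np.round(onz(s,p,z)*1000,1))
h=np.array([np.cos(np.radians(-7.2)),np.sin(np.radians(-7.2))])
f=(onz(s,(232,163),.078)+onz(s,(289,163),.078))[:2]/2; c=(onz(s,(223,216),.076)+onz(s,(299,216),.076))[:2]/2
print("overhang",(c-f)@h*1000)
z=dict(np.load("s4.npz")); c=blob(mask(z,"cop"),(150,180,290,330)); print(cv2.minAreaRect(c), cv2.approxPolyDP(c,4,True)[:,0].tolist())
E
```

```text
fl [ 399.4 -237.6   78. ]
fr [ 405.1 -193.8   78. ]
cheekL [ 443.2 -252.1   76. ]
cheekR [ 451.2 -190.    76. ]
l2 [ 465.2 -245.3   78. ]
r2 [ 470.8 -201.3   78. ]
overhang 45.27033471562741
((221.21141052246094, 247.66644287109375), (84.0533218383789, 26.018884658813477), 60.01836013793945) [[192, 216], [229, 287], [251, 279], [214, 212]]
```

Emit:
jog_arm --targets '[0.002, 0, 0.02, 0, -1, 0, 0, 0.03, 0, -1, 0, 0, 0.03, 0, -1, 0, 0, 0.03, 0, -1, 0, 0, 0.02, 0, -1, 0, 0, 0.01, 0, -1, 0, 0, 0.003, 0, -1, 0, 0, 0, 0, -1, 0, 0, 0, 0, -1]'

```text
t: 10.4
ee_pos: [0.4195, -0.2182, 0.0527]
eef_rot: [0.001, 0.064, 0.998, -0.0]
ft_force: [0.6, 0.0, -0.2]
gripper_width: 0.0854
grasp_force: 0.0
```

Emit:
jog_arm --targets '[0, 0, 0, 0, -0.4, 0, 0, 0, 0, -0.2, 0, 0, 0, 0, 0, 0, 0, 0, 0, 0.1, 0, 0, 0, 0, 0.3, 0, 0, 0, 0, 1, 0, 0, 0, 0, 1, 0, 0, 0, 0, 1]' --grip_force 80

```text
t: 11.4
ee_pos: [0.4188, -0.2179, 0.052]
eef_rot: [0.0, 0.064, 0.998, -0.0]
ft_force: [-1.7, -1.3, 3.9]
gripper_width: 0.0434
grasp_force: 80.7
```

Gripped at 43.4 mm opening with 80 N. Lifting slowly, then checking.

Emit:
jog_arm --targets '[0, 0, -0.001, 0, 1, 0, 0, -0.002, 0, 1, 0, 0, -0.003, 0, 1, 0, 0, -0.004, 0, 1, 0, 0, -0.008, 0, 1, 0, 0, -0.015, 0, 1, 0, 0, -0.02, 0, 1, 0, 0, -0.02, 0, 1, 0, 0, -0.015, 0, 1, 0, 0, -0.007, 0, 1, 0, 0, 0, 0, 1, 0, 0, 0, 0, 1]' --grip_force 100

```text
t: 12.9
ee_pos: [0.4181, -0.2173, 0.1461]
eef_rot: [-0.001, 0.064, 0.998, 0.0]
ft_force: [0.5, -0.1, -3.1]
gripper_width: 0.0425
grasp_force: 101.6
```

```bash
python3 - <<'E'
from bench import bot, viewer
from h import *
st=bot.state(); print(st["ee_pos"],st["ft_force"],st["moment"],st["gripper_width"],st["t"])
s=viewer.snapshot("wrist"); z=viewer.snapshot("scene"); np.savez("w5.npz",**s); np.savez("s5.npz",**z)
o=np.zeros((300,800,3),np.uint8); o[:,:400]=cv2.resize(s["pixels"],(400,300)); o[:,400:]=cv2.resize(z["pixels"][130:310,130:370],(400,300)); cv2.imwrite("pics/l5.png",o[...,::-1])
E
```

```text
[ 0.41814761 -0.21728861  0.14606448] [ 0.48718345 -0.05348674 -3.07408823] [ 0.07840877  0.1428735  -0.01031592] 0.04254744943139196 12.9
```

View pics/l5.png

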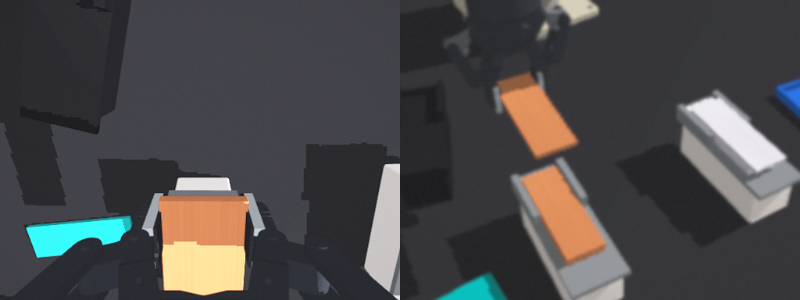

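The left half shows the plate held square between the pads, with its front edge at row 197. The right half shows it clear of the holder at (535,115), with two plates still in the holder. Checking the tilt from the rear edge in the scene view.

```bash
python3 - <<'E'
from h import *
z=dict(np.load("s5.npz")); a=np.radians(-7.35); h=np.array([np.cos(a),np.sin(a),0]); n=np.array([-h[1],h[0],0])
c=blob(mask(z,"cop"),(180,165,245,228)); print(cv2.approxPolyDP(c,2.5,True)[:,0].tolist())
g=np.array([.4181,-.2173,0])
for dz in (.172,.166):
  print(dz,[np.round(proj(z,g+113e-3*h+s*.0225*n+[0,0,dz]),1).tolist() for s in (-1,1)],[np.round(proj(z,g+20e-3*h+s*.0225*n+[0,0,dz]),1).tolist() for s in (-1,1)])
# solve tilt: rear lower corners on plane across heading
w=dict(np.load("w5.npz")); 
c=blob(mask(w,"cop"),(0,0,512,384)); print(cv2.boundingRect(c), [np.round(proj(w,g-17e-3*h+s*.0225*n+[0,0,.172]),1).tolist() for s in (-1,1)])
E
```

```text
[[189, 179], [192, 193], [211, 224], [236, 215], [207, 174]]
0.172 [[210.7, 220.9], [235.8, 212.0]] [[191.4, 189.4], [214.5, 182.1]]
0.166 [[211.1, 223.5], [236.0, 214.6]] [[191.8, 192.0], [214.8, 184.6]]
(203, 251, 115, 128) [[201.7, 258.9], [319.2, 258.9]]
```

The rear bottom corners in the scene view, (211,224) and (236,215), match a level plate to within 1 px. The grip point is about 47 mm from the plate centre. Carrying it to the rest: grip point target is (529.3, 247.4), yaw +3.4°.

Emit:
jog_arm --targets '[0, 0, 0, 1.7, 1, 0, 0, 0, 1.7, 1, 0, 0.01, 0, 0, 1, -0.002, 0.025, 0, 0, 1, -0.002, 0.04, 0, 0, 1, -0.002, 0.05, 0, 0, 1, -0.002, 0.05, 0, 0, 1, -0.002, 0.05, 0, 0, 1, -0.002, 0.05, 0, 0, 1, -0.002, 0.05, 0, 0, 1, -0.002, 0.05, 0, 0, 1, -0.002, 0.05, 0, 0, 1]'

```text
t: 14.5
ee_pos: [0.5156, 0.1989, 0.1468]
eef_rot: [-0.0, 0.094, 0.996, 0.0]
ft_force: [0.5, -0.2, -3.5]
gripper_width: 0.0426
grasp_force: 101.9
```

Emit:
jog_arm --targets '[-0.002, 0.03, 0, 0, 1, -0.002, 0.015, 0, 0, 1, 0, 0.007, 0, 0, 1, 0, 0, 0, 0, 1, 0, 0, 0, 0, 1, 0, 0, 0, 0, 1]'

```text
t: 15.25
ee_pos: [0.5294, 0.2459, 0.1469]
eef_rot: [-0.0, 0.094, 0.996, -0.0]
ft_force: [-0.4, -0.1, -3.6]
gripper_width: 0.0428
grasp_force: 102.0
```

Emit:
jog_arm --targets '[0, 0.0015, 0.01, 0, 1, 0, 0, 0.02, 0, 1, 0, 0, 0.02, 0, 1, 0, 0, 0.02, 0, 1, 0, 0, 0.018, 0, 1, 0, 0, 0.012, 0, 1, 0, 0, 0.006, 0, 1, 0, 0, 0.002, 0, 1, 0, 0, 0, 0, 1, 0, 0, 0, 0, 1]'

```text
t: 16.5
ee_pos: [0.5304, 0.2485, 0.0395]
eef_rot: [0.001, 0.094, 0.996, 0.0]
ft_force: [0.1, -0.2, -3.6]
gripper_width: 0.0427
grasp_force: 102.0
```

```bash
python3 - <<'E'
from bench import bot, viewer
from h import *
st=bot.state(); print(st["ee_pos"],st["ft_force"],st["moment"],st["t"])
z=viewer.snapshot("scene"); np.savez("s6.npz",**z); cv2.imwrite("pics/s6.png",cv2.resize(z["pixels"][120:260,320:490],None,fx=4,fy=4,interpolation=cv2.INTER_CUBIC)[...,::-1])
E
```

```text
[0.5304178  0.24846777 0.03949462] [ 0.062154   -0.15928712 -3.62240764] [ 0.02117265  0.16308468 -0.02099221] 16.5
```

View pics/s6.png

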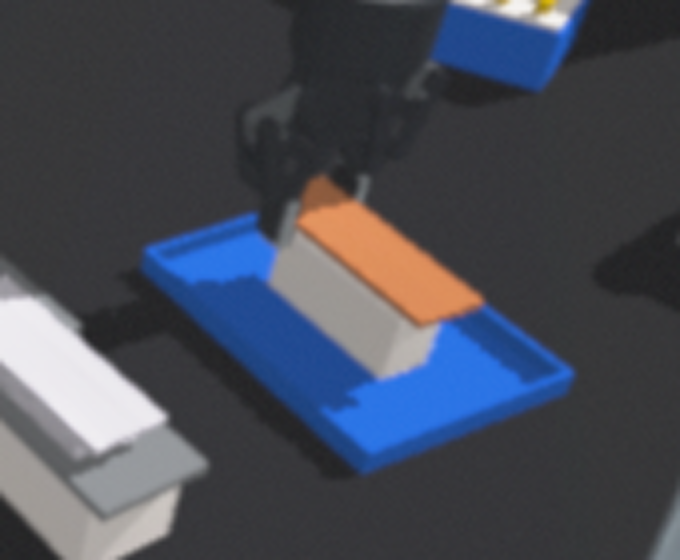

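The crop shows the plate aligned lengthwise above the white rest (rear end at (455,310) in the crop), with the fingers clear of the block. Lowering in small steps until it touches.

Emit:
jog_arm --targets '[0, 0, 0.002, 0, 1, 0, 0, 0.002, 0, 1, 0, 0, 0.002, 0, 1, 0, 0, 0.001, 0, 1, 0, 0, 0, 0, 1, 0, 0, 0, 0, 1]'

```text
t: 17.3
ee_pos: [0.5298, 0.2482, 0.0319]
eef_rot: [0.0, 0.094, 0.996, -0.0]
ft_force: [0.0, 0.8, -1.6]
gripper_width: 0.043
grasp_force: 102.0
```

Emit:
jog_arm --targets '[0, 0, 0.0005, 0, 1, 0, 0, 0.0005, 0, 1, 0, 0, 0, 0, 1]'

```text
t: 17.68
ee_pos: [0.5299, 0.2483, 0.0309]
eef_rot: [0.0, 0.094, 0.996, 0.0]
ft_force: [-0.8, -0.5, -1.4]
gripper_width: 0.0426
grasp_force: 102.1
```

Emit:
jog_arm --targets '[0, 0, 0.0005, 0, 1, 0, 0, 0.0005, 0, 1, 0, 0, 0, 0, 1]'

```text
t: 18.05
ee_pos: [0.5299, 0.2483, 0.0307]
eef_rot: [0.0, 0.094, 0.996, 0.0]
ft_force: [-3.8, -1.2, 5.6]
gripper_width: 0.0424
grasp_force: 102.8
```

```bash
python3 - <<'E'
from bench import bot
import numpy as np
s=bot.state(); print([np.round(s[k],3).tolist() for k in("ee_pos","ft_force","moment","t")])
E
```

```text
[[0.53, 0.248, 0.031], [-3.805, -1.17, 5.62], [-0.218, 0.548, -0.019], 18.05]
```

In contact and seated. Releasing gently and lifting away.

Emit:
jog_arm --targets '[0, 0, -0.0005, 0, 1, 0, 0, 0, 0, 1, 0, 0, 0, 0, -0.1, 0, 0, 0, 0, -0.3, 0, 0, 0, 0, -0.6, 0, 0, 0, 0, -0.8, 0, 0, 0, 0, -0.8]' --grip_force 20

```text
t: 18.92
ee_pos: [0.5298, 0.2482, 0.0303]
eef_rot: [0.0, 0.094, 0.996, -0.0]
ft_force: [-0.3, -0.3, -0.3]
gripper_width: 0.0766
grasp_force: 0.0
```

Emit:
jog_arm --targets '[0, 0, -0.005, 0, -0.8, 0, 0, -0.015, 0, -0.8, 0, 0, -0.03, 0, -0.8, 0, 0, -0.04, 0, -0.8, 0, 0, -0.04, 0, -0.8, 0.02, -0.03, -0.02, 0, -0.8, 0.03, -0.05, 0, 0, -0.8, 0.03, -0.05, 0, 0, -0.8, 0.03, -0.05, 0, 0, -0.8, 0.02, -0.03, 0, 0, -0.8, 0, 0, 0, 0, -0.8, 0, 0, 0, 0, -0.8]'

```text
t: 20.42
ee_pos: [0.3638, 0.0664, 0.1814]
eef_rot: [0.001, 0.094, 0.996, 0.0]
ft_force: [0.5, -0.0, 1.0]
gripper_width: 0.0769
grasp_force: 0.0
```

```bash
python3 - <<'E'
from bench import bot, viewer
from h import *
s=bot.state(); print(s["ee_pos"],s["t"])
t=viewer.snapshot("top"); z=viewer.snapshot("scene")
print("plate",rect(t,"cop",(60,80,180,220),.056),rect(z,"cop",(340,140,480,250),.056)); print("tray",rect(t,"blue",(60,80,180,200),.016))
print("holder cop",rect(t,"cop",(270,90,350,210),.072))
o=np.zeros((560,800,3),np.uint8); o[:300,:400]=cv2.resize(t["pixels"],(400,300)); o[:300,400:]=cv2.resize(z["pixels"],(400,300)); o[300:,:400]=cv2.resize(t["pixels"][85:202,45:225],(400,260)); o[300:,400:]=cv2.resize(z["pixels"][145:249,330:490],(400,260)); cv2.imwrite("pics/f7.png",o[...,::-1])
E
```

```text
[0.36383631 0.06636603 0.18138546] 20.425
plate [597.4 233.2  82.5  43.4 -10.9] [577.  234.6 133.3  45.6 -11. ]
tray [598.5 232.7 156.4 155.7  79.3]
holder cop [ 523.3 -231.8  128.9   44.5   -7.2]
```

View pics/f7.png

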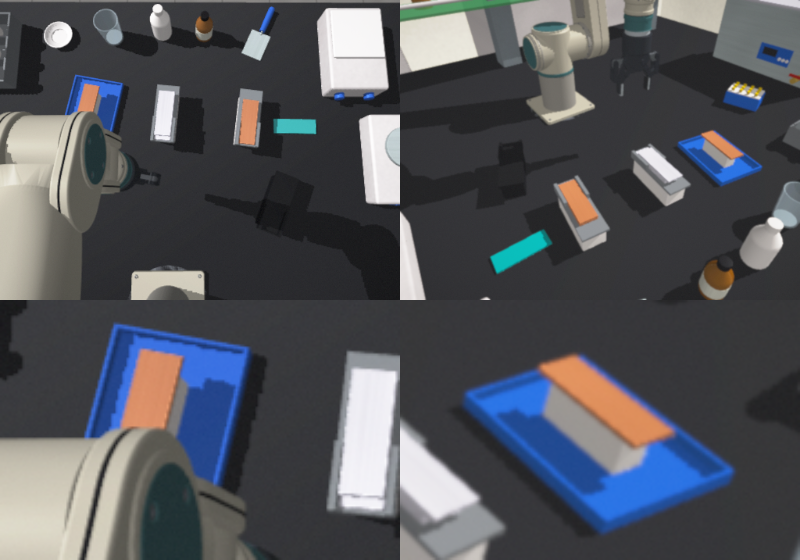

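The plate lies lengthwise on the rest: its centre is about (575, 237.5) against (575.5, 238.6), heading -10.9° against -10.8°. The lower copper plates are still in their holder, and the arm is clear. Handing in.

```bash
python3 -c "
from bench import bot
print(bot.finish_job())"
```

```text
the job is handed in; nothing more can be done
None
```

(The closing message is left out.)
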